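# Lay a welded post over onto its rest

## Robot

A 7-joint arm with a two-finger parallel gripper is mounted at the origin on a cart in front of the work surface, level with it; the furniture and walls round the work are solid. World frame = base frame: x ahead of the robot, y to its left, z up, the work surface at z = 0. Lengths are in m, angles in degrees, forces in N, time in s.
With the tool pointing down it reaches from about 0.4 to 0.875 m from the base axis. Payload 6.5 kg.
Tool frame: the origin (TCP) lies midway between the tips of the shut fingers; the grasp point (between the pads) lies 19 mm behind it (robot.pinch_z is the distance from the TCP to the grasp point, in m); z points along the fingers, y is the line along which they close (so a half turn about z gives the same grasp; the last joint's range is limited). The gripper opens to 88 mm and grips with 3 to 60 N. Pads are 18 mm wide; open, the fingers measure 123 mm over their backs; the gripper's body (75 mm by 187 mm) begins 45 mm behind the grasp point.
Start: joints at [-72.433, 30.733, -0.252, 88.115, 0.149, 61.152, -4.079], TCP at [0.237, 0.605, 0.239] pointing down, gripper open.
Joint ranges: [-154.64, 154.64], [-21.42, 123.67], [-72.66, 72.17], [13.99, 137.28], [-74.86, 254.86], [10.95, 109.41], [-158.01, 158.01]. Speed limits (degrees/s): [136.94, 136.94, 180, 180, 180, 180, 180].

## Interface

Orientations are given as [roll, pitch, yaw] about the fixed x, y, z axes, in that order (R = Rz(yaw) Ry(pitch) Rx(roll)).
In Python, from plant import robot gives the robot as it stands.
- The arm moves only by the tool drive_tool, never from a script. Its argument "rows" is a list of rows, each a list of 3 entries, a list of its own where there are three numbers: the turn, a rotation vector about the world's x, y, z in rad, then the shift along the world's x, y, z in mm, then the opening, from 0 (shut) to 1 (fully open). In form: [[[wx, wy, wz], [dx, dy, dz], grip], ...]. A call has exactly 10 rows; each row is the pose to reach, as a shift and turn from the pose commanded when the call began; what a row does not reach only later rows make up. A row lasts 1/12 s, in which the tool goes at most 41.7 mm and 7.16 degrees, less where a joint would pass 70% of its speed; a pose out of reach is approached as far as the arm can. A call with a gripper value outside its range is refused whole. The fingers move at their own pace and stop on an object; "grip_force" is the grip in N (left out, the last holds). Time passes only in rows, so rows that repeat a pose let the fingers close, or fill a call up. It gives the time, the measured TCP pose, the force, the opening and the grip force at its end, in the units of the state.
- robot.read_state(): the state, without advancing time (a new reading comes with each control period).
- robot.grab_frame(name): name is "scene" or "top"; returns the picture (400x640x3 uint8, blue, green, red); there is no depth.
- robot.get_calibration(name): a dict with "fx", "fy", "cx", "cy" (pixels), "world_from_camera" (4x4, takes a point from camera to world coordinates). Camera axes: x right, y up, looking along -z (the intrinsics and any distortion apply to the point x, -y, -z); pixel columns grow to the right and rows downward; lengths in m; the calibration is good to about 2 mm. A picture is of the moment at which its call begins. get_calibration takes no time and is no camera call.
- robot.job_done(): hands the job in; it is judged then, once.
Trained networks look in the newest picture that a camera, given by its name, has taken for a name from the list of things; names that differ only in an ending like _2 or _b are one class to them, and where a whole thing is asked for, a point or a joint stands for the part that bears it (a point fixed in the world has none). Each returns a list of dicts, best first, with "score" (0 to 1); they miss things now and then, are a little off and sometimes report something else, mostly with a low value. They report only what shows in the picture. A call takes as long as a camera call. They do not tell look-alikes from the thing itself.
- robot.boxes_of(camera, query): "extent" ([centre column, centre row, width, height] in pixels, round what is visible of it).
The state is a dict: "clock": time; "qpos": joint angles; "joint_velocities": joint speeds; "joint_torque": joint torques, N m; "tcp_pos": TCP position; "tool_rot": TCP orientation; "ft_force": force on the tool from outside, world axes, zero at the start; "ft_torque": the same for the moment, N m; "finger_gap": finger opening in m; "finger_force": force on a finger pad.
Only numpy, scipy, OpenCV 4.12 (cv2) and the standard library are available. Lean on these libraries where they do the work, as an engineer would, in place of code of your own. Each camera call takes 0.05 s, during which the arm holds its last target. There are 200 camera calls.

## Task

The welded post has to be laid over so that the underside of its base plate can be reached. Using only the fingertips or the outside of the fingers, push the base plate along the table until its front edge sits squarely against the yellow stop bar of the blue fixture, the post still upright; then push the post over the stop, slowly, so that it comes down gently between the two blue cheeks and stays lying on the black rubber bar. Do not pick the post up, do not shove it hard or let it topple fast, and leave the nut, the copper nozzle and the short tube where they are.

Things in the scene. Friction and masses are not known exactly. Their poses are not given: they have to be found in the camera images.
- post: Steel post welded on a base plate, about 0.85 kg (varies), standing loose. Plate 100 (x) x 80 (y) x 10 mm; a 30 x 30 mm square tube rises from its middle to 180 mm above the underside. Origin: middle of the plate's underside; z runs up the post. x points at the fixture within 0.25 rad at the start, the front edge some 20 to 50 mm short of the stop.
- foot_front (a point): Middle of the plate's lower front edge (the edge that goes against the stop), 50 mm along x from the post's origin.
- post_top (a point): Middle of the post's open top end, 180 mm up its z axis. The centre of mass lies about 34 mm above the underside on the post's axis: tipped over the plate's front edge by less than about 55 degrees the post falls back upright; between 55 and 60 it may stay poised on the stop, short of the rest; beyond that it falls on by itself.
- tip_fixture: Fixture fixed to the table. Origin: middle of the near face of its yellow stop bar, at table height. x points to the rest, the way the post is to fall; y along the stop. Stop bar 130 (y) x 16 x 8 mm high. Two blue upright cheeks, 116 mm high, 100 mm apart, at x = 73 to 107 mm. As the post tips, the foot of the plate may back off the stop by up to 10 mm by itself.
- rest_bar: Black rubber-covered round bar, 24 mm diameter, 100 mm long along y, fixed between the cheeks. Origin: its centre, 90 mm beyond the stop face and 73 mm above the table. The post comes to rest on it tilted about 64 degrees from upright.
- nut: Loose bright steel nut, 27 x 31 x 15 mm, lying on the table beside the fixture; origin: middle of its underside. Leave alone.
- nozzle: Loose copper gas nozzle, 25 mm diameter, 68 mm long, lying beside the fixture; origin: middle of its underside. Leave alone.
- short_tube: Loose dark round tube offcut standing on end, 42 mm diameter, 48 mm high, beside the post; origin: middle of its underside. Leave alone.
There are look-alikes about, which are no part of the job. What is shaped like the post but green is not meant.

How it is judged (in metres and radians):
On the way:
1. the base plate stands upright and square against the stop (x of foot_front in the frame of tip_fixture between -0.006 and 0.004 m and angle between the x axis of post and the x axis of tip_fixture, either way round below 0.1 rad and angle between post's own z axis and vertical below 0.08 rad), for 0.2 s.
At the end, for the whole second after the job is handed in: The post lies over the stop, tilted 57 to 73 degrees from upright and bearing on the rubber bar between the cheeks (its top within 35 mm, its foot within 30 mm of the fixture's middle line), the front edge of its foot at the stop (at most 25 mm back from it), at rest (angle between post's own z axis and vertical between 1 and 1.27 rad and contact force between post and rest_bar above 0.1 N and x of foot_front in the frame of tip_fixture between -0.025 and 0.006 m and y of foot_front in the frame of tip_fixture between -0.03 and 0.03 m and x of post_top in the frame of tip_fixture above 0.1 m and y of post_top in the frame of tip_fixture between -0.035 and 0.035 m and linear speed of post below 0.01 m/s and angular speed of post below 0.05 rad/s); the robot touches nothing.
It fails at once if the post was shoved or toppled hard (turning faster than 2 rad/s) (angular speed of post above 2 rad/s).
It fails at once if the post was lifted (foot's front edge over 20 mm off the table) (height (world z) of foot_front above 0.02 m).
It fails at once if the nut was moved (over 12 mm) (distance of nut from where it was at the start of the episode above 0.012 m).
It fails at once if the nozzle was moved (over 12 mm) (distance of nozzle from where it was at the start of the episode above 0.012 m).
It fails at once if the short tube was moved (over 12 mm) (distance of short_tube from where it was at the start of the episode above 0.012 m).
It also fails if it takes over 61 s, if anything falls off the work surface, if the arm or the gripper's body presses on something with over 40 N, if the wrist force passes 120 N, or if a joint passes its speed limit or range.

## Working session

There is one attempt and no reset: what is moved stays moved. The work goes in short steps, Python scripts to look and compute and a tool call to move; the robot and the scene stay as the last step left them, time stands still between calls to the robot, and variables do not carry over. Pictures are saved under pics/ and viewed, at most 10 in all, crops included, and the job is handed in when it is done.

Besides the shell and the picture viewer there is one more tool, called after "Call:" by a JSON object that holds its "op" and its "data". drive_tool: Moves the arm, as the interface text tells. Its arguments: {"type":"object","properties":{"rows":{"type":"array","items":{"type":"array"}},"grip_force":{"type":"number"}},"required":["rows"]}

```bash
mkdir -p pics; python3 - <<'E'
from plant import robot
import cv2,json
for c in ("scene","top"):
    cv2.imwrite(f"pics/{c}0.png",robot.grab_frame(c))
    k=robot.get_calibration(c); print(c,k)
    for q in ("post","tip_fixture","nut","nozzle","short_tube","rest_bar"):
        print(q,[( [round(float(v)) for v in b["extent"]],round(float(b["score"]),2)) for b in robot.boxes_of(c,q)][:3])
print(robot.read_state())
E
```

```text
scene {'fx': 483.27601601457627, 'fy': 483.27601601457627, 'cx': 314.74320849765013, 'cy': 196.13536233851298, 'world_from_camera': array([[ 0.73251283,  0.28579691, -0.61785522,  0.07154137],
       [-0.68032335,  0.33958201, -0.64949535, -0.3240276 ],
       [ 0.02418875,  0.89610501,  0.44318249,  0.51109378],
       [ 0.        ,  0.        ,  0.        ,  1.        ]])}
post [([318, 286, 71, 128], 0.96), ([261, 240, 66, 119], 0.67)]
tip_fixture [([315, 218, 83, 83], 0.62)]
nut [([248, 230, 8, 13], 0.47)]
nozzle [([359, 269, 39, 16], 0.95)]
short_tube [([359, 268, 35, 15], 0.72), ([223, 253, 24, 29], 0.59)]
rest_bar [([315, 207, 40, 20], 0.75)]
top {'fx': 430.65296655777996, 'fy': 430.65296655777996, 'cx': 313.7332882827686, 'cy': 200.12712961370727, 'world_from_camera': array([[ 0.01913741,  0.99169296, -0.12719606,  0.45111752],
       [-0.99971736,  0.01718527, -0.01642734,  0.21224291],
       [-0.01410498,  0.12747448,  0.99174155,  1.02509951],
       [ 0.        ,  0.        ,  0.        ,  1.        ]])}
post [([313, 240, 51, 49], 0.82), ([296, 177, 67, 64], 0.73), ([375,
[... 280 characters left out ...]
qpos': array([-72.43279243,  30.73408682,  -0.25249351,  88.11491817,
         0.14933288,  61.15195774,  -4.07860483]), 'joint_velocities': array([-0.00696805,  0.01823155, -0.02725837,  0.04399703,  0.08756656,
        0.06565043,  0.06797842]), 'joint_torque': array([ 1.83377338e-04, -5.70787311e+01,  9.89832804e-01, -2.51881045e+01,
       -5.61278115e-02,  1.10322452e-02,  4.31119179e-05]), 'tcp_pos': array([0.23674402, 0.60534513, 0.23871047]), 'tool_rot': array([-1.79999489e+02,  1.80352477e-03,  1.58643271e+02]), 'ft_force': array([-0.03833612,  0.01727615, -0.29001365]), 'ft_torque': array([0.01538884, 0.02613073, 0.01934637]), 'finger_force': 0.0, 'finger_gap': 0.08803643021029257}
```

View pics/top0.png

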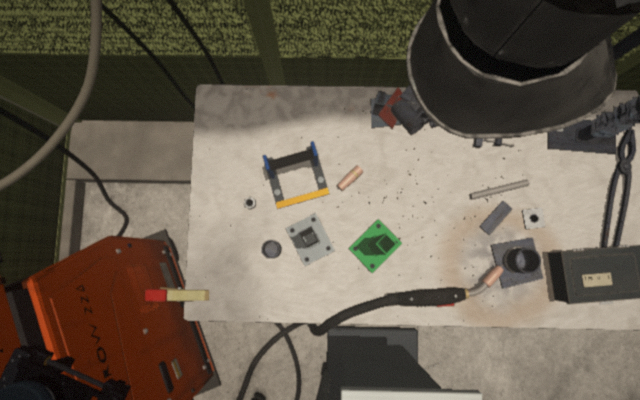

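View pics/scene0.png

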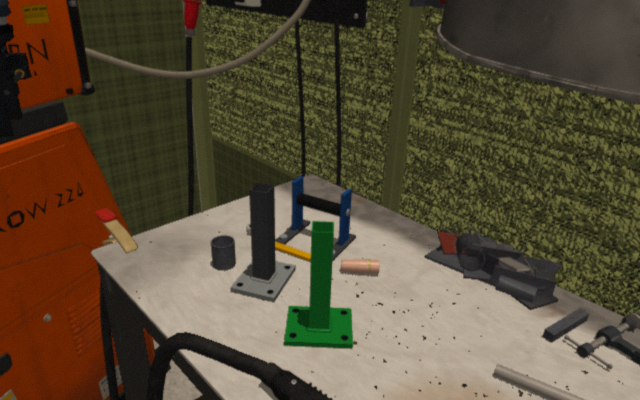

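The top view shows the grey post plate at about (310,239), the stop bar at about (302,198), the short tube at (272,249), the nut at (250,203), the nozzle at (350,178) and the green decoy at (375,245). I'll zoom in for the corners.

```bash
cat > h.py <<'E'
from plant import robot
import numpy as np, cv2
def unproj(cam,px,z):
    k=robot.get_calibration(cam);T=k["world_from_camera"]
    px=np.atleast_2d(px).astype(float)
    d=np.c_[(px[:,0]-k["cx"])/k["fx"],-(px[:,1]-k["cy"])/k["fy"],-np.ones(len(px))]@T[:3,:3].T
    o=T[:3,3]; return o+d*((z-o[2])/d[:,2])[:,None]
def proj(cam,P):
    k=robot.get_calibration(cam);T=k["world_from_camera"]
    p=(np.atleast_2d(P)-T[:3,3])@T[:3,:3]
    return np.c_[k["cx"]-k["fx"]*p[:,0]/p[:,2],k["cy"]+k["fy"]*p[:,1]/p[:,2]]
E
python3 - <<'E'
import cv2
from h import *
a=cv2.imread("pics/top0.png")[140:280,235:385]
cv2.imwrite("pics/c1.png",cv2.resize(a,None,fx=4,fy=4,interpolation=cv2.INTER_CUBIC))
E
```

```text
(no output)
```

View pics/c1.png

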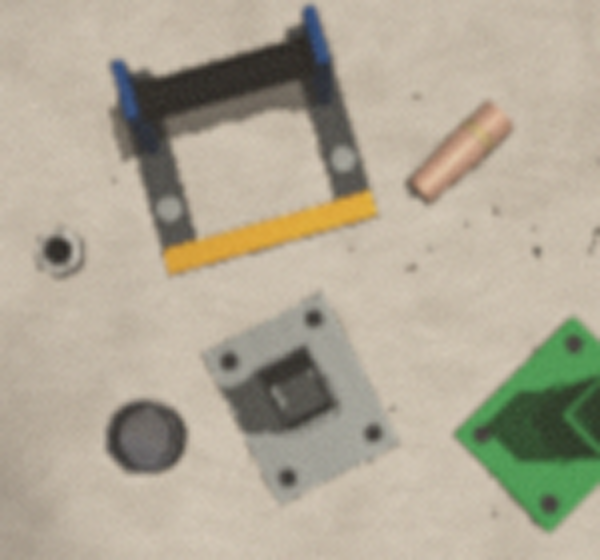

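The crop shows plate corners at (202,354), (321,291), (400,440), (281,503) and the yellow bar's near edge from (168,274) to (378,214), all in crop pixels.

```bash
python3 - <<'E'
from h import *
np.set_printoptions(precision=4,suppress=True)
f=lambda p:np.array(p)/4.+[235-.375,140-.375]
im=cv2.imread("pics/top0.png");hsv=cv2.cvtColor(im,cv2.COLOR_BGR2HSV)
m=cv2.inRange(hsv,(15,120,100),(32,255,255)); m[:140]=0;m[280:]=0;m[:,:235]=0;m[:,385:]=0
ys,xs=np.nonzero(m); bx=cv2.boxPoints(cv2.minAreaRect(np.c_[xs,ys].astype(np.float32)))
B=unproj("top",bx,.008); print("yellow",B)
S=unproj("top",f([(168,274),(378,214)]),.004);print("near",S)
d=S[0]-S[1]; print("fix yaw",np.degrees(np.arctan2(-d[0],d[1])),np.linalg.norm(d), S.mean(0))
P=unproj("top",f([(202,354),(321,291),(400,440),(281,503)]),.01);print("plate",P,P.mean(0))
fr=P[:2].mean(0)-P[2:].mean(0);print("post yaw",np.degrees(np.arctan2(fr[1],fr[0])),np.linalg.norm(fr),np.linalg.norm(P[0]-P[1]))
for n,p,z in (("tube",(147,436),.04),("nut",(60,250),.01),("noz1",(424,190),.0125),("noz2",(500,115),.0125),("green",(455,434),.01),("green",(572,318),.01),("green",(548,530),.01),("cheekL",(122,65),.116),("cheekR",(312,10),.116),("tubetop",(300,390),.18),("bar",(235,75),.08)): print(n,unproj("top",f([p]),z)[0])
E
```

```text
yellow [[0.5763 0.3206 0.008 ]
 [0.6143 0.1985 0.008 ]
 [0.5983 0.1937 0.008 ]
 [0.5605 0.3155 0.008 ]]
near [[0.5613 0.3174 0.004 ]
 [0.5996 0.1926 0.004 ]]
fix yaw 17.076288946174817 0.13052816293348798 [0.5805 0.255  0.004 ]
plate [[0.5136 0.2953 0.01  ]
 [0.5521 0.2258 0.01  ]
 [0.4654 0.1779 0.01  ]
 [0.4276 0.2468 0.01  ]] [0.4897 0.2364 0.01  ]
post yaw 29.156264070655403 0.09889731642690525 0.07946519512210234
tube [0.4645 0.3229 0.04  ]
nut [0.5739 0.3816 0.01  ]
noz1 [0.6133 0.1657 0.0125]
noz2 [0.6594 0.1208 0.0125]
green [0.4695 0.1458 0.01  ]
green [0.5388 0.0775 0.01  ]
green [0.4151 0.0914 0.01  ]
cheekL [0.6623 0.3342 0.116 ]
cheekR [0.6943 0.2321 0.116 ]
tubetop [0.4864 0.2329 0.18  ]
bar [0.6659 0.2754 0.08  ]
```

```bash
cat >> h.py <<'E'
from scipy.spatial.transform import Rotation as Ro
O=np.array([.580,.255]);A=np.radians(17.1)
X=np.array([np.cos(A),np.sin(A)]);Y=np.array([-X[1],X[0]])
def w(x,y): return O+x*X+y*Y
def fr(p): d=np.array(p[:2])-O; return d@X,d@Y
def Rt(tilt): # tips forward (toward +x fixture) by tilt deg; tool y along -y... 
    return Ro.from_rotvec(np.radians(-tilt)*np.r_[Y,0])*Ro.from_euler('xyz',[180,0,180+17.1],degrees=True)
def go(x,y,z,tilt,P0=None,R0=None):
    s=robot.read_state()
    if P0 is None: P0=s["tcp_pos"]
    if R0 is None: R0=Ro.from_euler('xyz',s["tool_rot"],degrees=True)
    v=(Rt(tilt)*R0.inv()).as_rotvec()
    print("turn",v.round(3),"shift",((np.r_[w(x,y),z]-P0)*1000).round(1))
E
python3 - <<'E'
from h import *
print(Rt(15).as_matrix().round(2), Rt(15).as_euler('xyz',degrees=True)); go(-.175,.008,.239,15)
E
```

```text
[[-0.92 -0.29  0.25]
 [-0.28  0.96  0.08]
 [-0.26  0.   -0.97]] [ 180.    15.  -162.9]
turn [-0.01  -0.267  0.667] shift [ 1.736e+02 -3.942e+02  3.000e-01]
```

Call:
{"op": "drive_tool", "data": {"rows": [[[-0.001, -0.027, 0.067], [17, -39, 0], 0.4], [[-0.002, -0.053, 0.133], [35, -79, 0], 0.4], [[-0.003, -0.08, 0.2], [52, -118, 0], 0.4], [[-0.004, -0.107, 0.267], [69, -158, 0], 0.4], [[-0.005, -0.133, 0.333], [87, -197, 0], 0.4], [[-0.006, -0.16, 0.4], [104, -236, 0], 0.4], [[-0.007, -0.187, 0.467], [122, -276, 0], 0.4], [[-0.008, -0.214, 0.534], [139, -315, 0], 0.4], [[-0.009, -0.24, 0.6], [156, -355, 0], 0.4], [[-0.01, -0.267, 0.667], [174, -394, 0], 0.4]]}}

```text
clock: 1.53
tcp_pos: [0.4053, 0.2225, 0.2391]
tool_rot: [-180.0, 15.2, -162.7]
ft_force: [0.9, -0.1, -0.0]
finger_gap: 0.0356
finger_force: 0.0
```

```bash
python3 - <<'E'
from h import *
s=robot.read_state();print(s["tcp_pos"],s["tool_rot"],fr(s["tcp_pos"]),s["qpos"],s["ft_force"],s["finger_gap"],s["clock"]); go(-.175,.008,.06,15)
E
```

```text
[0.40525447 0.2224846  0.23912374] [-179.96668144   15.15158862 -162.70855055] (np.float64(-0.17658139294717543), np.float64(0.020304240759929162)) [-42.72216986   4.58010211   4.76659232 126.9532644    8.75581933
  34.59928599  62.66150764] [ 0.90781219 -0.0741925  -0.04115035] 0.03557955747523094 1.5333
turn [-0.     0.003 -0.003] shift [   5.1  -11.3 -179.1]
```

Call:
{"op": "drive_tool", "data": {"rows": [[[0, 0, 0], [0, 0, -5], 0.4], [[0, 0, 0], [0, 0, -30], 0.4], [[0, 0, 0], [0, 0, -60], 0.4], [[0, 0, 0], [0, 0, -90], 0.4], [[0, 0, 0], [0, 0, -120], 0.4], [[0, 0, 0], [0, 0, -150], 0.4], [[0, 0, 0], [0, 0, -180], 0.4], [[0, 0, 0], [0, 0, -205], 0.4], [[0, 0, 0], [0, 0, -222], 0.4], [[0, 0, 0], [0, 0, -232], 0.4]]}}

```text
clock: 2.37
tcp_pos: [0.4089, 0.2149, 0.0497]
tool_rot: [-178.3, 14.9, -162.7]
ft_force: [0.2, -0.5, 0.1]
finger_gap: 0.0351
finger_force: 0.0
```

```bash
python3 - <<'E'
from h import *
s=robot.read_state();print(s["tcp_pos"],s["tool_rot"],fr(s["tcp_pos"]),s["qpos"].round(1),s["ft_force"],s["clock"])
cv2.imwrite("pics/t1.png",cv2.resize(robot.grab_frame("top")[140:280,235:385],None,fx=4,fy=4,interpolation=cv2.INTER_CUBIC))
s=robot.read_state();print(s["tcp_pos"],fr(s["tcp_pos"]));go(-.109,.008,.006,15)
E
```

```text
[0.40888131 0.21491184 0.04965389] [-178.27568523   14.93929491 -162.74446099] (np.float64(-0.17534158249254636), np.float64(0.01199981079674331)) [-32.   28.8  -7.3 133.2  65.7  11.4   5.1] [ 0.22908779 -0.52844179  0.14091281] 2.3667
[0.40847344 0.21422611 0.04811389] (np.float64(-0.17593305458855646), np.float64(0.011464326717307731))
turn [0.03  0.007 0.004] shift [ 65.   16.4 -42.1]
```

View pics/t1.png

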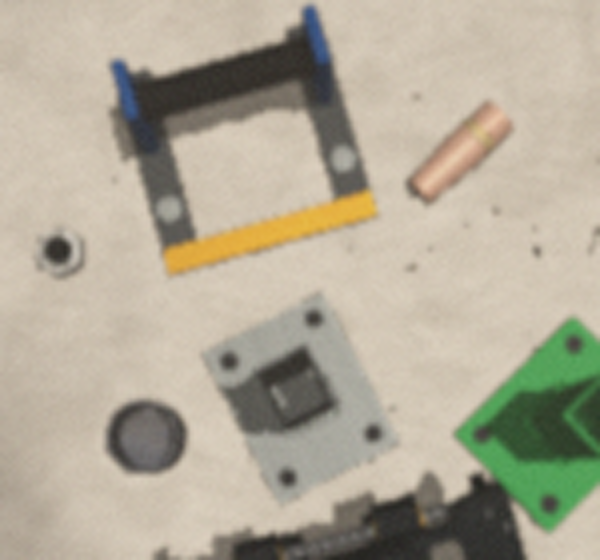

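The gripper is just behind the plate at the bottom of the crop, with nothing displaced. Joint 6 is at its limit because of the tilt, so I'll reduce the tilt.

Call:
{"op": "drive_tool", "data": {"rows": [[[-0.01, 0.033, 0], [0, 0, 5], 0.4], [[-0.02, 0.066, 0], [0, 0, 10], 0.4], [[-0.03, 0.1, 0], [0, 0, 15], 0.4], [[-0.04, 0.13, 0], [0, 0, 20], 0.4], [[-0.051, 0.167, 0], [0, 0, 20], 0.4], [[-0.051, 0.167, 0], [0, 0, 20], 0.4], [[-0.051, 0.167, 0], [0, 0, 20], 0.4], [[-0.051, 0.167, 0], [0, 0, 20], 0.4], [[-0.051, 0.167, 0], [0, 0, 20], 0.4], [[-0.051, 0.167, 0], [0, 0, 20], 0.4]]}}

```text
clock: 3.25
tcp_pos: [0.4079, 0.2143, 0.07]
tool_rot: [-178.3, 4.9, -162.6]
ft_force: [0.8, 0.4, 0.0]
finger_gap: 0.0354
finger_force: 0.0
```

```bash
python3 - <<'E'
from h import *
s=robot.read_state();print(s["tcp_pos"],s["tool_rot"],fr(s["tcp_pos"]),s["qpos"].round(1),s["ft_force"],s["clock"])
go(-.175,.008,.006,5)
E
```

```text
[0.40794141 0.21431015 0.0700225 ] [-178.25087457    4.88699521 -162.64896925] (np.float64(-0.17641685482983296), np.float64(0.011701086437954013)) [-11.3  30.6 -29.2 124.5  38.1  29.5  37.1] [0.8465068  0.37413342 0.04025556] 3.25
turn [ 0.03   0.007 -0.002] shift [  2.4  -3.1 -64. ]
```

Call:
{"op": "drive_tool", "data": {"rows": [[[0.01, 0.003, 0], [1, -1, -8], 0.4], [[0.02, 0.005, 0], [2, -2, -16], 0.4], [[0.03, 0.007, -0.002], [2, -3, -24], 0.4], [[0.03, 0.007, -0.002], [2, -3, -32], 0.4], [[0.03, 0.007, -0.002], [2, -3, -40], 0.4], [[0.03, 0.007, -0.002], [2, -3, -48], 0.4], [[0.03, 0.007, -0.002], [2, -3, -55], 0.4], [[0.03, 0.007, -0.002], [2, -3, -60], 0.4], [[0.03, 0.007, -0.002], [2, -3, -63], 0.4], [[0.03, 0.007, -0.002], [2, -3, -63], 0.4]]}}

```text
clock: 4.08
tcp_pos: [0.4102, 0.2114, 0.0065]
tool_rot: [180.0, 5.0, -162.9]
ft_force: [0.1, 0.1, 0.3]
finger_gap: 0.035
finger_force: 0.0
```

```bash
python3 - <<'E'
from h import *
s=robot.read_state();print(s["tcp_pos"],s["tool_rot"],fr(s["tcp_pos"]),s["qpos"].round(1),s["ft_force"],s["clock"])
go(-.13,.008,.006,5);go(-.11,.008,.006,5)
E
```

```text
[0.41020007 0.21138319 0.00653277] [ 179.97204186    4.97657563 -162.93296854] (np.float64(-0.17511868998822633), np.float64(0.008239385958658037)) [-16.   37.5 -21.4 125.4  45.9  19.9  30.7] [0.05324637 0.06563213 0.27369174] 4.0833
turn [-0.    -0.001  0.001] shift [43.2 13.  -0.5]
turn [-0.    -0.001  0.001] shift [62.3 18.9 -0.5]
```

Call:
{"op": "drive_tool", "data": {"rows": [[[0, 0, 0], [5, 1.5, 0], 0.4], [[0, 0, 0], [10, 3, 0], 0.4], [[0, 0, 0], [14, 4.3, 0], 0.4], [[0, 0, 0], [17, 5.2, 0], 0.4], [[0, 0, 0], [20, 6.1, 0], 0.4], [[0, 0, 0], [23, 7, 0], 0.4], [[0, 0, 0], [26, 8, 0], 0.4], [[0, 0, 0], [29, 8.9, 0], 0.4], [[0, 0, 0], [32, 9.8, 0], 0.4], [[0, 0, 0], [35, 10.7, 0], 0.4]]}}

```text
clock: 4.92
tcp_pos: [0.4431, 0.2225, 0.0069]
tool_rot: [179.9, 4.8, -162.9]
ft_force: [-8.6, 1.1, 5.1]
finger_gap: 0.0352
finger_force: 3.8
```

Call:
{"op": "drive_tool", "data": {"rows": [[[0, 0, 0], [2, 0.6, 0], 0.4], [[0, 0, 0], [4, 1.2, 0], 0.4], [[0, 0, 0], [6, 1.8, 0], 0.4], [[0, 0, 0], [8, 2.4, 0], 0.4], [[0, 0, 0], [10, 3, 0], 0.4], [[0, 0, 0], [12, 3.6, 0], 0.4], [[0, 0, 0], [14, 4.3, 0], 0.4], [[0, 0, 0], [16, 4.9, 0], 0.4], [[0, 0, 0], [17, 5.2, 0], 0.4], [[0, 0, 0], [17, 5.2, 0], 0.4]]}}

```text
clock: 5.75
tcp_pos: [0.4603, 0.2267, 0.0067]
tool_rot: [180.0, 4.8, -163.0]
ft_force: [-7.0, -0.6, 4.8]
finger_gap: 0.0353
finger_force: 3.6
```

```bash
python3 - <<'E'
from h import *
s=robot.read_state();print(s["tcp_pos"],s["tool_rot"],fr(s["tcp_pos"]),s["qpos"].round(1),s["ft_force"],s["clock"])
cv2.imwrite("pics/t2.png",cv2.resize(robot.grab_frame("top")[140:280,235:385],None,fx=4,fy=4,interpolation=cv2.INTER_CUBIC))
go(-.109,.008,.006,5)
E
```

```text
[0.46027412 0.22667455 0.00666985] [ 179.9841832     4.7873353  -162.95245094] (np.float64(-0.12276198601004507), np.float64(0.008130966303499663)) [-12.1  40.7 -24.8 118.   42.9  25.4  37. ] [-7.03755704 -0.64788876  4.75607265] 5.75
turn [ 0.001 -0.004  0.001] shift [13.2  3.9 -0.7]
```

View pics/t2.png

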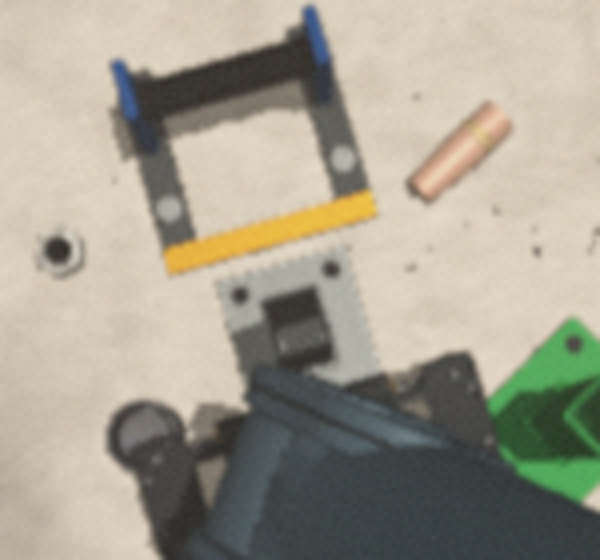

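The plate is now square (front edge from (217,280) to (348,245)), about 13 mm short of the stop. I'll close slowly.

Call:
{"op": "drive_tool", "data": {"rows": [[[0, 0, 0], [1.3, 0.4, 0], 0.4], [[0, 0, 0], [2.6, 0.8, 0], 0.4], [[0, 0, 0], [3.9, 1.2, 0], 0.4], [[0, 0, 0], [5.2, 1.6, 0], 0.4], [[0, 0, 0], [6.5, 2, 0], 0.4], [[0, 0, 0], [7.8, 2.4, 0], 0.4], [[0, 0, 0], [9, 2.8, 0], 0.4], [[0, 0, 0], [10, 3.1, 0], 0.4], [[0, 0, 0], [11, 3.4, 0], 0.4], [[0, 0, 0], [11, 3.4, 0], 0.4]]}}

```text
clock: 6.63
tcp_pos: [0.4711, 0.2295, 0.0066]
tool_rot: [-180.0, 4.7, -163.0]
ft_force: [-7.0, -2.4, 4.7]
finger_gap: 0.0352
finger_force: 4.0
```

Call:
{"op": "drive_tool", "data": {"rows": [[[0, 0, 0], [0.3, 0.1, 0], 0.4], [[0, 0, 0], [0.6, 0.2, 0], 0.4], [[0, 0, 0], [0.9, 0.3, 0], 0.4], [[0, 0, 0], [1.2, 0.4, 0], 0.4], [[0, 0, 0], [1.5, 0.5, 0], 0.4], [[0, 0, 0], [1.8, 0.6, 0], 0.4], [[0, 0, 0], [2, 0.6, 0], 0.4], [[0, 0, 0], [2, 0.6, 0], 0.4], [[0, 0, 0], [2, 0.6, 0], 0.4], [[0, 0, 0], [2, 0.6, 0], 0.4]]}}

```text
clock: 7.47
tcp_pos: [0.4717, 0.2296, 0.0064]
tool_rot: [-179.9, 4.6, -163.0]
ft_force: [-10.4, -2.7, 8.4]
finger_gap: 0.035
finger_force: 5.8
```

```bash
python3 - <<'E'
from h import *
s=robot.read_state();print(s["tcp_pos"],s["tool_rot"],fr(s["tcp_pos"]),s["ft_force"],s["clock"])
E
```

```text
[0.47174156 0.22963773 0.00637813] [-179.93294282    4.62491677 -162.96054292] (np.float64(-0.11093019361572475), np.float64(0.007591265335456343)) [-10.39541516  -2.67637853   8.43884412] 7.4667
```

Call:
{"op": "drive_tool", "data": {"rows": [[[0, 0, 0], [0.3, 0.1, 0], 0.4], [[0, 0, 0], [0.6, 0.2, 0], 0.4], [[0, 0, 0], [0.9, 0.3, 0], 0.4], [[0, 0, 0], [1.2, 0.4, 0], 0.4], [[0, 0, 0], [1.5, 0.5, 0], 0.4], [[0, 0, 0], [1.8, 0.6, 0], 0.4], [[0, 0, 0], [2, 0.6, 0], 0.4], [[0, 0, 0], [2, 0.6, 0], 0.4], [[0, 0, 0], [2, 0.6, 0], 0.4], [[0, 0, 0], [2, 0.6, 0], 0.4]]}}

```text
clock: 8.3
tcp_pos: [0.472, 0.2297, 0.0061]
tool_rot: [-179.9, 4.5, -162.9]
ft_force: [-16.2, -4.4, 13.4]
finger_gap: 0.0353
finger_force: 8.4
```

```bash
python3 - <<'E'
from h import *
s=robot.read_state();print(s["tcp_pos"],fr(s["tcp_pos"]),s["ft_force"],s["ft_torque"],s["clock"])
cv2.imwrite("pics/t3.png",cv2.resize(robot.grab_frame("top")[170:250,270:360],None,fx=6,fy=6,interpolation=cv2.INTER_CUBIC))
E
```

```text
[0.47195548 0.22966683 0.006118  ] (np.float64(-0.11071716802820403), np.float64(0.007556182993760825)) [-16.16841479  -4.40549798  13.35663104] [-0.90658345  3.19978943 -0.11547141] 8.3
```

View pics/t3.png

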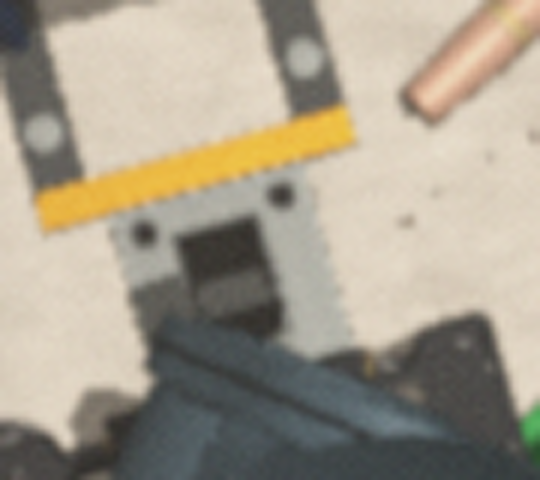

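The front edge is flush with the yellow bar and the force rises without any motion, so it is seated. I'll back off, shut the fingers and rise.

Call:
{"op": "drive_tool", "data": {"rows": [[[0, 0, 0], [-3, -0.9, 0], 0.4], [[0, 0, 0], [-8, -2.4, 0], 0.4], [[0, 0, 0], [-16, -5, 0], 0.4], [[0, 0, 0], [-24, -7.4, 0], 0.4], [[0, 0, 0], [-27, -8.3, 15], 0], [[0, 0, 0], [-27, -8.3, 40], 0], [[0, 0, 0], [-27, -8.3, 70], 0], [[0, 0, 0], [-27, -8.3, 100], 0], [[0, 0, 0], [-27, -8.3, 130], 0], [[0, 0, 0], [-27, -8.3, 144], 0]]}}

```text
clock: 9.18
tcp_pos: [0.4516, 0.2243, 0.1544]
tool_rot: [179.9, 5.3, -163.0]
ft_force: [0.3, 0.6, 0.1]
finger_gap: 0.0006
finger_force: 0.0
```

```bash
python3 - <<'E'
from h import *
im=robot.grab_frame("top")
s=robot.read_state();print(s["tcp_pos"],s["tool_rot"],fr(s["tcp_pos"]),s["ft_force"],s["finger_gap"],s["qpos"].round(1),s["clock"])
f=lambda p:np.array(p)/6.+[270-.42,170-.42]
P=unproj("top",f([(112,222),(305,170)]),.01);print([fr(p) for p in P])
P=unproj("top",f([(180,236),(256,217)]),.18);print("top front",[fr(p) for p in P])
go(-.085,0,.15,5);go(-.085,.0,.15,0)
E
```

```text
[0.45260385 0.22470044 0.15566139] [ 179.93346009    5.42620241 -162.99094101] (np.float64(-0.130673643034875), np.float64(0.008499496732490237)) [ 1.31262681 -0.4421868   1.37046824] 0.0002830629100772349 [ -0.6  26.  -38.9 116.4  27.6  40.9  50.4] 9.2333
[(np.float64(-0.004435209567493164), np.float64(0.037217568076095435)), (np.float64(-0.005682362862268828), np.float64(-0.041905938674286436))]
top front [(np.float64(-0.03710340255648351), np.float64(0.010211451998484352)), (np.float64(-0.037988351523760844), np.float64(-0.015553781974871832))]
turn [-0.003  0.007  0.001] shift [46.2  5.3 -5.7]
turn [-0.029  0.09   0.002] shift [46.2  5.3 -5.7]
```

Call:
{"op": "drive_tool", "data": {"rows": [[[0, 0, 0], [5, 0.3, -1], 0], [[0, 0, 0], [11, 0.8, -1], 0], [[0, 0, 0], [17, 1.3, -1], 0], [[0, 0, 0], [23, 1.8, -1], 0], [[0, 0, 0], [29, 2.2, -1], 0], [[0, 0, 0], [35, 2.7, -1], 0], [[0, 0, 0], [40, 3, -1], 0], [[0, 0, 0], [44, 3.3, -1], 0], [[0, 0, 0], [45, 3.4, -1], 0], [[0, 0, 0], [45, 3.4, -1], 0]]}}

```text
clock: 10.07
tcp_pos: [0.4958, 0.227, 0.15]
tool_rot: [179.9, 5.0, -163.0]
ft_force: [-1.0, 0.0, 0.2]
finger_gap: 0.0004
finger_force: 0.0
```

```bash
python3 - <<'E'
from h import *
s=robot.read_state();p=s["tcp_pos"];print(p,s["tool_rot"],fr(p),s["ft_force"],s["clock"])
# arc: corner at post coords (-65,h) about pivot; TCP = corner - 10.5mm in x
h=p[2]; c=-.065
for th in list(range(0,56,4))+[57,59,61,63,65]:
    t=np.radians(th); x=c*np.cos(t)+h*np.sin(t)-.0095; z=-c*np.sin(t)+h*np.cos(t)
    print(th,((np.r_[w(x,-.002),z]-p)*1000).round(1))
E
```

```text
[0.49578548 0.22696226 0.15003878] [ 179.94712167    5.01899181 -162.98505907] (np.float64(-0.08873587364312398), np.float64(-0.0020358148512854522)) [-0.98701097  0.01174803  0.20150456] 10.0667
0 [13.6  4.2  0. ]
4 [23.8  7.3  4.2]
8 [34.2 10.5  7.6]
12 [44.8 13.8 10.2]
16 [55.5 17.1 12.1]
20 [66.4 20.5 13.2]
24 [77.3 23.8 13.5]
28 [88.2 27.2 13. ]
32 [99.  30.5 11.6]
36 [109.8  33.8   9.6]
40 [120.3  37.    6.7]
44 [130.7  40.2   3. ]
48 [140.7  43.3  -1.3]
52 [150.5  46.3  -6.4]
57 [162.2  49.9 -13.8]
59 [166.6  51.3 -17. ]
61 [171.   52.7 -20.4]
63 [175.3  54.  -24. ]
65 [179.4  55.2 -27.7]
```

Call:
{"op": "drive_tool", "data": {"rows": [[[0, 0, 0], [4, 1.2, 0], 0], [[0, 0, 0], [8, 2.5, 0], 0], [[0, 0, 0], [11, 3.4, 0], 0], [[0, 0, 0], [13.6, 4.2, 0], 0], [[0, 0, 0], [16, 4.9, 1], 0], [[0, 0, 0], [19, 5.8, 2.3], 0], [[0, 0, 0], [22, 6.7, 3.4], 0], [[0, 0, 0], [25, 7.6, 4.6], 0], [[0, 0, 0], [28, 8.6, 5.6], 0], [[0, 0, 0], [31, 9.5, 6.6], 0]]}}

```text
clock: 10.9
tcp_pos: [0.5269, 0.2364, 0.1568]
tool_rot: [180.0, 5.0, -163.0]
ft_force: [-3.1, -1.7, 1.4]
finger_gap: 0.0004
finger_force: 1.6
```

```bash
python3 - <<'E'
from h import *
s=robot.read_state();p=s["tcp_pos"];print(p,fr(p),s["ft_force"],s["clock"])
cv2.imwrite("pics/s1.png",cv2.resize(robot.grab_frame("scene")[140:320,180:400],None,fx=3,fy=3))
E
```

```text
[0.52690356 0.23644681 0.15679526] (np.float64(-0.05620459465333128), np.float64(-0.0021205117824627077)) [-3.08770949 -1.65858656  1.39580104] 10.9
```

View pics/s1.png

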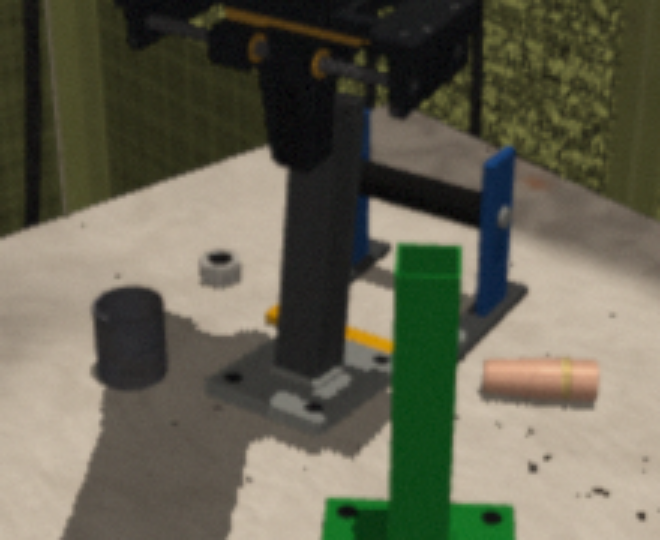

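The post is tilting about the stop as intended, roughly 8°, with the fingers behind the upper tube. I'll continue along the arc.

Call:
{"op": "drive_tool", "data": {"rows": [[[0, 0, 0], [4, 1.2, 1.1], 0], [[0, 0, 0], [8, 2.5, 2.2], 0], [[0, 0, 0], [12, 3.7, 3.2], 0], [[0, 0, 0], [16, 4.9, 4], 0], [[0, 0, 0], [20, 6.2, 4.8], 0], [[0, 0, 0], [24, 7.4, 5.4], 0], [[0, 0, 0], [28, 8.6, 5.9], 0], [[0, 0, 0], [32, 9.9, 6.3], 0], [[0, 0, 0], [36, 11.1, 6.6], 0], [[0, 0, 0], [40, 12.4, 6.8], 0]]}}

```text
clock: 11.78
tcp_pos: [0.567, 0.249, 0.1636]
tool_rot: [180.0, 5.0, -163.0]
ft_force: [-1.8, -0.0, -1.7]
finger_gap: 0.0001
finger_force: 0.9
```

Call:
{"op": "drive_tool", "data": {"rows": [[[0, 0, 0], [4, 1.2, 0], 0], [[0, 0, 0], [8, 2.5, 0], 0], [[0, 0, 0], [12, 3.7, -0.2], 0], [[0, 0, 0], [16, 4.9, -0.5], 0], [[0, 0, 0], [20, 6.2, -0.9], 0], [[0, 0, 0], [24, 7.4, -1.4], 0], [[0, 0, 0], [28, 8.6, -2], 0], [[0, 0, 0], [32, 9.9, -2.6], 0], [[0, 0, 0], [35, 10.8, -3.2], 0], [[0, 0, 0], [38, 11.7, -3.8], 0]]}}

```text
clock: 12.62
tcp_pos: [0.605, 0.2607, 0.1597]
tool_rot: [179.9, 5.0, -163.0]
ft_force: [-1.7, -0.2, -0.3]
finger_gap: 0.0005
finger_force: 0.6
```

```bash
python3 - <<'E'
from h import *
s=robot.read_state();p=s["tcp_pos"];print(p,fr(p),s["ft_force"],s["tool_rot"],s["qpos"].round(1),s["clock"])
cv2.imwrite("pics/s2.png",cv2.resize(robot.grab_frame("scene")[140:320,180:400],None,fx=3,fy=3))
E
```

```text
[0.60500185 0.26072264 0.15972669] (np.float64(0.02557928357868307), np.float64(-0.0018818943570728655)) [-1.69324081 -0.1925851  -0.26043668] [ 179.94949961    5.03812104 -162.97260495] [ -3.2  38.9 -35.8  93.4  29.4  52.   57.4] 12.6167
```

View pics/s2.png

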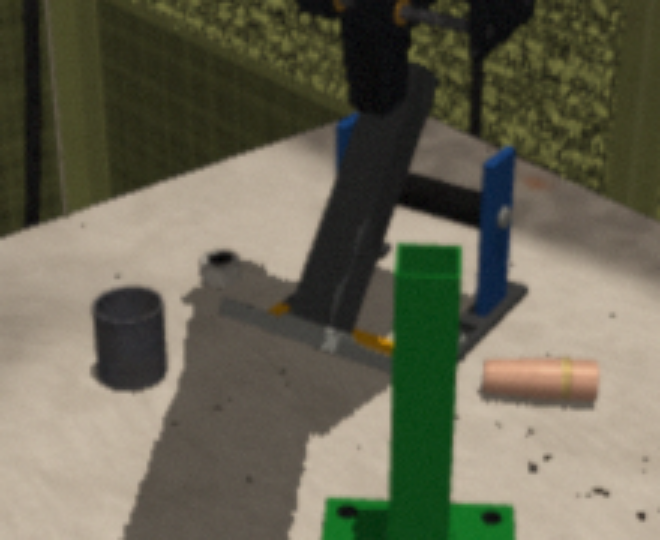

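The post is at about 36° and well centred between the cheeks. I'll continue, slowing toward the balance point.

Call:
{"op": "drive_tool", "data": {"rows": [[[0, 0, 0], [3.5, 1.1, -0.8], 0], [[0, 0, 0], [7, 2.1, -1.8], 0], [[0, 0, 0], [10.5, 3.2, -2.9], 0], [[0, 0, 0], [14, 4.3, -4.1], 0], [[0, 0, 0], [17.2, 5.3, -5.3], 0], [[0, 0, 0], [20.4, 6.3, -6.5], 0], [[0, 0, 0], [23.4, 7.2, -7.7], 0], [[0, 0, 0], [26.2, 8, -8.9], 0], [[0, 0, 0], [28.8, 8.8, -10], 0], [[0, 0, 0], [31, 9.5, -10.9], 0]]}}

```text
clock: 13.5
tcp_pos: [0.6359, 0.2701, 0.1487]
tool_rot: [180.0, 5.0, -163.0]
ft_force: [-1.0, 0.2, -0.1]
finger_gap: 0.0004
finger_force: 0.3
```

Call:
{"op": "drive_tool", "data": {"rows": [[[0, 0, 0], [1.5, 0.5, -0.7], 0], [[0, 0, 0], [3, 0.9, -1.5], 0], [[0, 0, 0], [4.5, 1.4, -2.3], 0], [[0, 0, 0], [6, 1.8, -3.1], 0], [[0, 0, 0], [7.5, 2.3, -3.9], 0], [[0, 0, 0], [9, 2.8, -4.7], 0], [[0, 0, 0], [10.4, 3.2, -5.5], 0], [[0, 0, 0], [11.8, 3.6, -6.3], 0], [[0, 0, 0], [13.2, 4.1, -7.1], 0], [[0, 0, 0], [14.6, 4.5, -8], 0]]}}

```text
clock: 14.33
tcp_pos: [0.6504, 0.2746, 0.1408]
tool_rot: [180.0, 5.0, -163.0]
ft_force: [-0.0, -0.7, -0.3]
finger_gap: 0.0006
finger_force: 0.1
```

Call:
{"op": "drive_tool", "data": {"rows": [[[0, 0, 0], [1.2, 0.4, -0.7], 0], [[0, 0, 0], [2.4, 0.7, -1.5], 0], [[0, 0, 0], [3.6, 1.1, -2.3], 0], [[0, 0, 0], [4.8, 1.5, -3.1], 0], [[0, 0, 0], [6, 1.8, -3.9], 0], [[0, 0, 0], [7.2, 2.2, -4.7], 0], [[0, 0, 0], [8.2, 2.5, -5.4], 0], [[0, 0, 0], [9.2, 2.8, -6.1], 0], [[0, 0, 0], [10.2, 3.1, -6.8], 0], [[0, 0, 0], [11, 3.4, -7.4], 0]]}}

```text
clock: 15.17
tcp_pos: [0.6613, 0.278, 0.1334]
tool_rot: [180.0, 5.0, -163.0]
ft_force: [0.1, -0.0, 0.6]
finger_gap: 0.0001
finger_force: 0.0
```

```bash
python3 - <<'E'
from h import *
s=robot.read_state();p=s["tcp_pos"];print(p,fr(p),s["ft_force"],s["clock"])
cv2.imwrite("pics/s3.png",cv2.resize(robot.grab_frame("scene")[140:320,180:400],None,fx=3,fy=3))
E
```

```text
[0.66131758 0.27796701 0.13335293] (np.float64(0.08447600412285126), np.float64(-0.0019589366507047484)) [ 0.14946312 -0.04995555  0.58334755] 15.1667
```

View pics/s3.png

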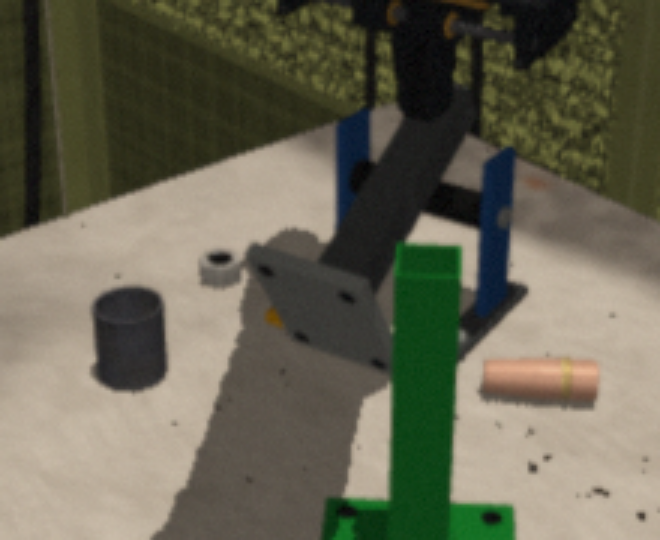

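The post is at about 58–60° with no force on the fingers, so it is either poised or already down. I'll follow through slowly and watch for the bar's reaction.

Call:
{"op": "drive_tool", "data": {"rows": [[[0, 0, 0], [0.7, 0.2, -0.6], 0], [[0, 0, 0], [1.4, 0.4, -1.2], 0], [[0, 0, 0], [2.1, 0.6, -1.8], 0], [[0, 0, 0], [2.8, 0.9, -2.4], 0], [[0, 0, 0], [3.5, 1.1, -3], 0], [[0, 0, 0], [4.2, 1.3, -3.5], 0], [[0, 0, 0], [4.9, 1.5, -4], 0], [[0, 0, 0], [5.6, 1.7, -4.5], 0], [[0, 0, 0], [6, 1.9, -5], 0], [[0, 0, 0], [6, 1.9, -5], 0]]}}

```text
clock: 16.05
tcp_pos: [0.6672, 0.2799, 0.1283]
tool_rot: [180.0, 5.0, -163.0]
ft_force: [0.7, 0.5, 0.1]
finger_gap: 0.0002
finger_force: 0.0
```

Call:
{"op": "drive_tool", "data": {"rows": [[[0, 0, 0], [0.6, 0.2, -0.6], 0], [[0, 0, 0], [1.2, 0.4, -1.2], 0], [[0, 0, 0], [1.8, 0.6, -1.8], 0], [[0, 0, 0], [2.4, 0.8, -2.4], 0], [[0, 0, 0], [3, 0.9, -2.9], 0], [[0, 0, 0], [3.6, 1.1, -3.4], 0], [[0, 0, 0], [4.2, 1.3, -3.9], 0], [[0, 0, 0], [4.8, 1.5, -4.4], 0], [[0, 0, 0], [5, 1.5, -5], 0], [[0, 0, 0], [5, 1.5, -5], 0]]}}

```text
clock: 16.88
tcp_pos: [0.6706, 0.2812, 0.1248]
tool_rot: [-180.0, 4.8, -163.0]
ft_force: [-11.1, -5.3, 14.5]
finger_gap: 0.0004
finger_force: 9.3
```

The post is bearing on the bar, so I'll retreat up and back.

Call:
{"op": "drive_tool", "data": {"rows": [[[0, 0, 0], [-1, -0.3, 2], 0], [[0, 0, 0], [-2.5, -0.8, 5], 0], [[0, 0, 0], [-5, -1.5, 10], 0], [[0, 0, 0], [-9, -2.8, 18], 0], [[0, 0, 0], [-15, -4.6, 30], 0], [[0, 0, 0], [-22, -6.8, 45], 0], [[0, 0, 0], [-30, -9, 60], 0], [[0, 0, 0], [-40, -12, 80], 0], [[0, 0, 0], [-50, -15, 90], 0], [[0, 0, 0], [-55, -16, 95], 0]]}}

```text
clock: 17.72
tcp_pos: [0.6168, 0.2657, 0.2215]
tool_rot: [179.9, 5.2, -163.0]
ft_force: [-0.3, 0.6, 0.3]
finger_gap: 0.0007
finger_force: 0.0
```

```bash
python3 - <<'E'
from h import *
a=robot.grab_frame("scene");b=robot.grab_frame("top")
c=np.hstack([cv2.resize(a[160:300,230:370],(400,400)),cv2.resize(b[140:260,245:365],(400,400))])
cv2.imwrite("pics/s4.png",c)
# predicted post silhouette points at 64deg, foot at x=-.005
s=robot.read_state();print(s["tcp_pos"],s["ft_force"],s["clock"])
for th,x0 in ((55,-.005),(60,-.005),(64,-.005)):
    t=np.radians(th); pts=[]
    for px,pz,y in ((-100,0,.04),(-100,0,-.04),(0,0,.04),(-65,180,.015),(-65,180,-.015)):
        px/=1000;pz/=1000
        pts.append(np.r_[w(x0+px*np.cos(t)+pz*np.sin(t),y-.002),-px*np.sin(t)+pz*np.cos(t)])
    print(th,((proj("scene",pts)-[230,160])*400/140).round(0).tolist())
E
```

```text
[0.61702928 0.26558297 0.22021529] [-1.11468478 -0.39443715  0.8149282 ] 17.8167
55 [[86.0, 196.0], [197.0, 232.0], [139.0, 265.0], [259.0, 5.0], [298.0, 14.0]]
60 [[93.0, 184.0], [203.0, 220.0], [139.0, 265.0], [268.0, 13.0], [306.0, 22.0]]
64 [[98.0, 175.0], [209.0, 211.0], [139.0, 265.0], [274.0, 20.0], [313.0, 29.0]]
```

View pics/s4.png

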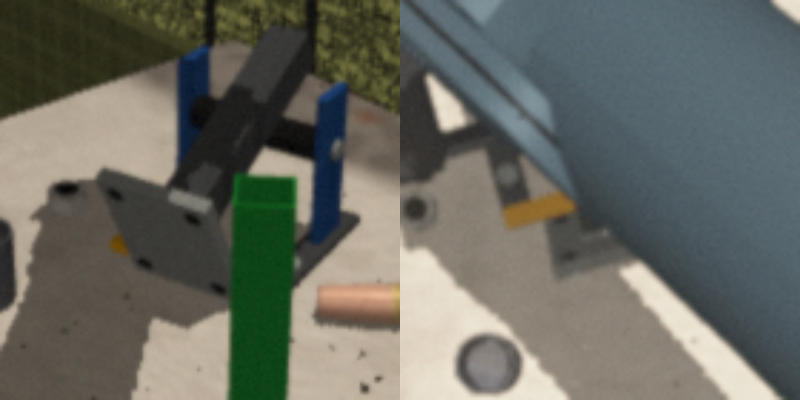

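The post lies on the bar. Its plate corners at (99,172) and (139,262) and its top at (275,27)–(313,33) match the 64° prediction, and the gripper is clear.

```bash
python3 -c "
from plant import robot
print(robot.job_done())"
```

```text
the job is handed in; nothing more can be done
None
```

The post was pushed square against the stop and tipped over slowly; it now lies on the rubber bar at about 64°, and the job is handed in (verdict not shown), with no sign in the pictures that the nut, nozzle or short tube moved.

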